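Refit the shoe-arm return spring of a peristaltic pump

TASK

Refit the return spring of the uncovered peristaltic pump: put the spring's hook through the hole in the lug of the swing arm, feeling for it gently because the hook's wire bends easily, then stretch the spring and drop its eye over the head of the post into the groove, so that the spring alone holds the arm closed against the rotor. Do not overstretch the spring, and leave the other things on the bench where they are.

Things in the scene. Friction and masses are not known exactly. Their poses are not given: they have to be found in the camera images.
- pump: The uncovered peristaltic pump: white housing 170 x 190 x 55 mm (x, y, z) fixed to the table. Origin: centre of its underside; x points to its back, y to its left seen from its front panel, z up. Its flat top (the deck) is at z = 55 mm; on it, 30 mm behind the centre, stands the three-roller rotor (67 mm across, 29 mm high).
- swing_arm: Flat steel arm on the right of the deck. Origin on its pivot, z up; it lies along its own -x, 13 mm wide, top 8 mm above the deck, and swings level. Closed (shoe against rotor) its axes are parallel to the pump's. It starts 0.06 to 0.22 rad open (free end swung to the pump's -y), stays where it is left (0.3 N at the lug moves it) and stops firmly when closed.
- lug_hole (a point): Centre of the spring hole: 5.5 mm round, its axis along the arm's x, through a 3 mm thick upright lug (22 mm wide along the arm's y, its top 31 mm above the deck), 120 mm from the pivot at the arm's free, front end, 20 mm above the deck. Axes as the arm's. In front (-x) of the lug is free deck; behind it only the 8 mm high arm.
- post_groove (a point): Centre of the groove of the spring post near the left front of the deck, 20 mm above the deck. Neck 5 mm thick between a 11 mm shoulder below (top 16.5 mm above the deck) and a domed 8 mm head above (22.5 to 25.5 mm). Axes as the pump's. 125 mm to the pump's +y of the closed arm's hole.
- return_spring: The loose steel tension spring, lying flat. Origin: centre of the underside of its flat-sided end block (10 x 26 x 14 mm in x, y, z: the place to grip, across x); y points to the eye, z up. Spring axis 7 mm above the origin, along y. Coil 13 mm thick, 48 mm long on the -y side; it starts to stretch at 2 N and then takes 0.3 N per mm, bends sideways at about 0.9 N per mm at the hook.
- spring_eye (a point): Centre of the spring's eye: level ring, 13 mm inside, 19 mm outside, 3 mm wire, 24 mm from the block's centre along +y, on the spring axis. Moves rigidly with the block.
- spring_hook (a point): Bend of the hook, on the spring axis, 76 mm from the block along -y (100 mm from the eye) at rest. From it a 3 mm wire leg runs to the spring's +x, its round tip 17 mm out and 3.5 mm back towards the coil. The hook is on a stiff swivel: the leg starts anywhere from 0.31 rad below to 0.48 rad above level (tip 5 mm low to 8 mm high), not shown by this point. Pushes over 3.5 N bend the wire.
- marker: White marker pen with blue cap, 132 mm long, 15 mm thick, lying; leave alone. Origin: underside of its middle.
- timer: White desk timer 66 x 62 x 18 mm in front of the pump; leave alone. Origin: centre of underside.
- tape_roll: White roll of tape lying flat, 70 mm across, 25 mm high, in front of the pump; leave alone. Origin: centre of underside.
- petri_dish: Petri dish, 60 mm across, 14 mm high, left behind the pump; leave alone. Origin: centre of underside.

How it is judged:
By the outcome, as a careful person would: the job done as asked, in the order asked, and still so for the second after the job is handed in, with the robot touching nothing.
It also fails if it takes over 67 s, if anything falls off the work surface, if the arm or the gripper's body presses on something with over 40 N, if the wrist force passes 120 N, or if a joint passes its speed limit or range.

ROBOT

A 7-joint arm with a two-finger parallel gripper is mounted at the origin on a cart in front of the work surface, level with it; the furniture and walls round the work are solid. World frame = base frame: x ahead of the robot, y to its left, z up, the work surface at z = 0. Lengths are in m, angles in rad, forces in N, time in s.
With the tool pointing down it reaches from about 0.4 to 0.85 m from the base axis. Payload 10.4 kg.
Tool frame: the origin (TCP) lies between the finger pads; the fingertips stand ahead of it and the grasp point (between the pads) lies 5 mm behind it (manip.tip_extent is the z of the fingertips in the tool frame, in m); z points along the fingers, y is the line along which they close (so a half turn about z gives the same grasp; the last joint's range is limited). The gripper opens to 85 mm and grips with 20 to 120 N. Pads are 22 mm wide; open, the fingers measure 114 mm over their backs; the gripper's body (76 mm by 85 mm) begins 54 mm behind the grasp point. The pads swing forward as they close: fully open they stand 13 mm farther back than shut.
Start: joints at [1.283, 0.332, -0.065, 1.46, 0.022, 1.35, -0.088], TCP at [0.164, -0.603, 0.245] pointing down, gripper open.
Joint ranges: [-2.6, 2.6], [-0.5, 2.12], [-1.47, 1.34], [0.16, 2.42], [-1.27, 4.41], [0.06, 2.06], [-2.6, 2.6]. Speed limits (rad/s): [2.22, 2.22, 2.79, 2.79, 3.14, 3.14, 3.14].

INTERFACE

Orientations are given as a unit quaternion [x, y, z, w].
In Python, from workcell import status, viewer, manip gives the robot as it stands.
- The arm moves only by the tool play_rows, never from a script. Its argument "plan" is one flat list of numbers, 7 for each row, row after row: the turn, a rotation vector about the tool's x, y, z in degrees, then the shift along the tool's x, y, z in m, then the opening, from 0 (shut) to 1 (fully open). In form: [ax, ay, az, dx, dy, dz, grip, ax, ay, az, dx, dy, dz, grip, ...]. A call has 1 to 20 rows; each row is the pose to reach, as a shift and turn from the pose commanded when the call began, along the tool's axes at that moment; what a row does not reach only later rows make up. A row lasts 1/8 s, in which the tool goes at most 62.5 mm and 10.7 degrees, less where a joint would pass 70% of its speed; a pose out of reach is approached as far as the arm can. A call with a gripper value outside its range is refused whole. The fingers move at their own pace and stop on an object; "squeeze" is the grip in N (left out, the last holds). Time passes only in rows, so rows that repeat a pose let the fingers close. It gives the time, the measured TCP pose, the force, the opening and the grip force at its end, in the units of the state.
- status.get_obs(): the state, without advancing time (a new reading comes with each control period).
- viewer.camera(name): name is "scene" or "top"; returns the picture (420x560x3 uint8, red, green, blue); there is no depth.
- viewer.camera_model(name): a dict with "fx", "fy", "cx", "cy" (pixels), "D" ([k1, k2, p1, p2, k3] as OpenCV has them; the pictures are not rectified), "R" (3x3) and "t" (3): a world point X has camera coordinates R X + t. Camera axes: x right, y down, z forward; pixel columns grow to the right and rows downward; lengths in m; the calibration is good to about 2 mm. A picture is of the moment at which its call begins. camera_model takes no time and is no camera call.
- manip.hand_in(): hands the job in; it is judged then, once.
The state is a dict: "clock": time; "joint_pos": joint angles; "joint_velocities": joint speeds; "tau": joint torques, N m; "position": TCP position; "ee_rot": TCP orientation; "ft_force": force on the tool from outside, world axes, zero at the start; "torque": the same for the moment, N m; "grip_width": opening from 0.0 (shut) to 1.0 (fully open); "grasp_force": force on a finger pad.
Only numpy, scipy, OpenCV 4.12 (cv2) and the standard library are available. Lean on these libraries where they do the work, as an engineer would, in place of code of your own. Each camera call takes 0.05 s, during which the arm holds its last target. There are 200 camera calls.

## Working session

There is one attempt and no reset: what is moved stays moved. The work goes in short steps, Python scripts to look and compute and a tool call to move; the robot and the scene stay as the last step left them, time stands still between calls to the robot, and variables do not carry over. Pictures are saved under pics/ and viewed, at most 10 in all, crops included, and the job is handed in when it is done.

Besides the shell and the picture viewer there is one more tool, called after "Emit:" as name(argument=value, ...) on one line, values as JSON. play_rows: Moves the arm, as the interface text tells. Its arguments: {"type":"object","properties":{"plan":{"type":"array","items":{"type":"number"}},"squeeze":{"type":"number"}},"required":["plan"]}

```bash
mkdir -p pics; ls
python3 - <<'E'
from workcell import status, viewer, manip
import cv2
o=status.get_obs()
print(o['clock'],o['position'],o['ee_rot'],o['ft_force'],o['grip_width'],manip.tip_extent)
for n in('scene','top'):
    cv2.imwrite(f'pics/{n}0.png',viewer.camera(n)[:,:,::-1]); m=viewer.camera_model(n); print(n,m)
E
```

```text
pics
0.0 [ 0.16348072 -0.60286784  0.24452573] [ 9.91244295e-01  1.32038825e-01 -1.20660205e-04 -6.94639022e-04] [ 0.53353164 -0.93031397 -0.07352292] 1.00067583153943 0.014
scene {'fx': 467.16772116510646, 'fy': 467.16772116510646, 'cx': 283.5554604046006, 'cy': 202.0462594586233, 'D': array([-0.12155937,  0.        ,  0.        ,  0.        ,  0.        ]), 'R': array([[ 0.78531217, -0.61904146, -0.00851287],
       [-0.46722943, -0.58359093, -0.66416737],
       [ 0.4061791 ,  0.52555618, -0.74753544]]), 't': array([-0.41175685,  0.31630031,  0.77360361])}
top {'fx': 461.6827838140246, 'fy': 461.6827838140246, 'cx': 278.2558812407783, 'cy': 210.2598326420005, 'D': array([-0.0624854,  0.       ,  0.       ,  0.       ,  0.       ]), 'R': array([[-0.01320486, -0.99981289, -0.0141355 ],
       [-0.99648085,  0.01432848, -0.08258704],
       [ 0.08277413,  0.01299521, -0.9964836 ]]), 't': array([0.05303724, 0.55125224, 0.97304774])}
```

View pics/scene0.png

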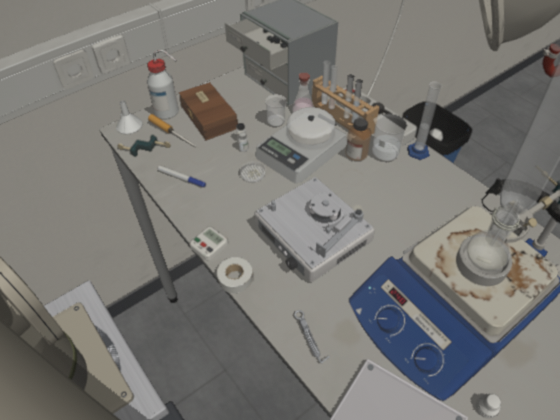

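View pics/top0.png

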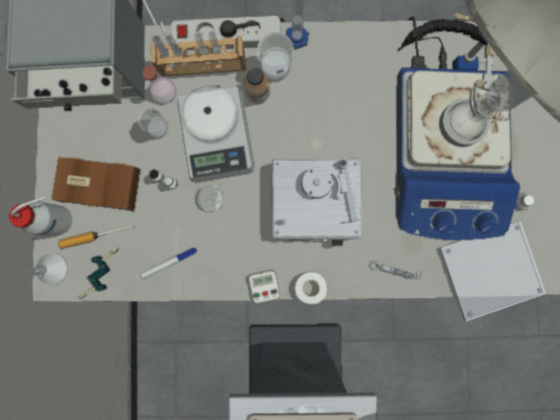

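The scene view shows the pump around (312,225) and the spring at (310,335). In the top view the pump deck spans (272..361,160..240), the arm is at (350,190) and the spring at (370..420,270). Next I'll look at enlarged crops.

```bash
cat > h.py <<'E'
import numpy as np, cv2
from workcell import status, viewer, manip
M={n:viewer.camera_model(n) for n in('scene','top')}
def K(m): return np.array([[m['fx'],0,m['cx']],[0,m['fy'],m['cy']],[0,0,1]])
def ray(n,uv):
    m=M[n]; p=cv2.undistortPoints(np.array([[uv]],float),K(m),m['D'])[0,0]
    d=m['R'].T@np.array([*p,1]); return -m['R'].T@m['t'],d/np.linalg.norm(d)
def onz(n,uv,z):
    c,d=ray(n,uv); return c+d*(z-c[2])/d[2]
def proj(n,X):
    m=M[n]; return cv2.projectPoints(np.array(X,float).reshape(-1,3),cv2.Rodrigues(m['R'])[0],m['t'],K(m),m['D'])[0][:,0]
def tri(a,b):
    (c1,d1),(c2,d2)=ray('top',a),ray('scene',b)
    s=np.linalg.lstsq(np.c_[d1,-d2],c2-c1,rcond=None)[0]
    p,q=c1+s[0]*d1,c2+s[1]*d2; return (p+q)/2,np.linalg.norm(p-q)
def crop(im,x,y,w,h,f):
    return cv2.resize(im[y:y+h,x:x+w],None,fx=f,fy=f,interpolation=cv2.INTER_CUBIC)
E
python3 - <<'E'
from h import *
t=cv2.imread('pics/top0.png');s=cv2.imread('pics/scene0.png')
a=np.hstack([crop(t,265,150,100,100,4),crop(t,360,245,75,50,4).copy()[:200] if 0 else cv2.copyMakeBorder(crop(t,360,250,66,40,6),0,160,0,4,cv2.BORDER_CONSTANT)])
cv2.imwrite('pics/c1.png',a);print(a.shape)
b=np.hstack([crop(s,250,170,130,110,4)[:, :520],cv2.copyMakeBorder(crop(s,285,305,46,60,6),0,80,0,0,cv2.BORDER_CONSTANT)])
cv2.imwrite('pics/c2.png',b);print(b.shape)
E
```

```text
(400, 800, 3)
(440, 796, 3)
```

View pics/c1.png

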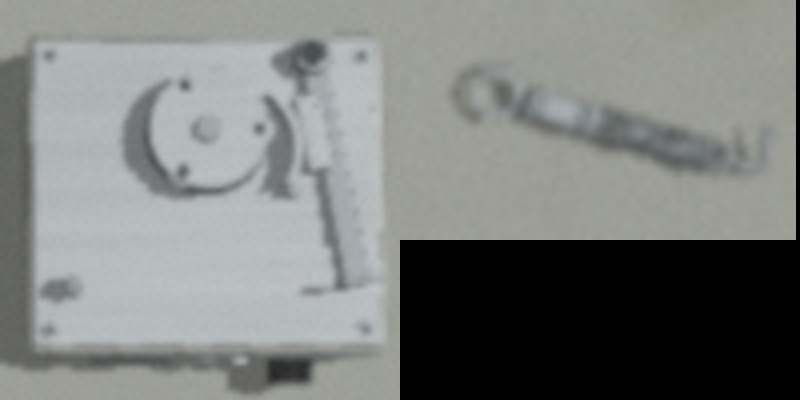

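View pics/c2.png

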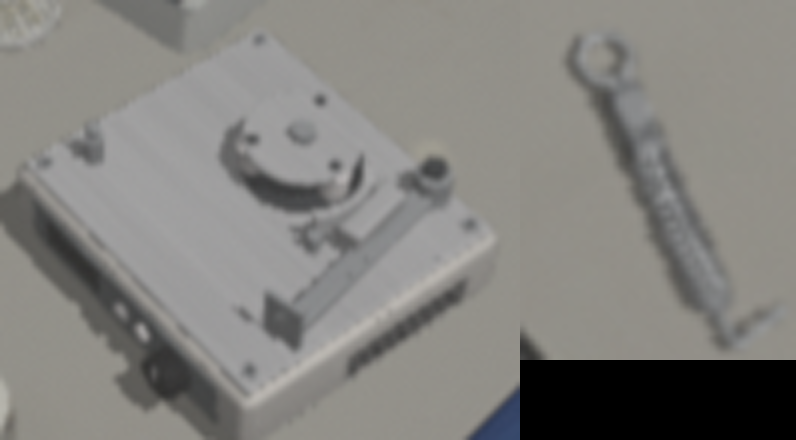

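The c1 crop shows deck corners at about (32,40), (378,38), (38,348) and (385,345), the lug at about (340,289), the post at (70,287), the spring's eye at (483,93) and its hook bend at (762,165) with the leg going up. In c2 the eye is at (603,58), the bend at (727,340), the leg tip at (782,310), the lug at (285,318) and the post at (92,143).

```bash
cat >> h.py <<'E'
from scipy.spatial.transform import Rotation as Ro
def rot(yaw,roll=0):  # tool x at yaw(deg) in world, z down; roll about tool x (deg)
    return Ro.from_euler('z',yaw,degrees=True)*Ro.from_euler('x',180+roll,degrees=True)
def go(p,yaw,roll=0):
    o=status.get_obs(); R=Ro.from_quat(o['ee_rot'])
    d=R.inv().apply(np.array(p)-o['position']); r=(R.inv()*rot(yaw,roll)).as_rotvec(degrees=True)
    print('row: rot',r.round(2),'shift',d.round(4)); return d,r
def st():
    o=status.get_obs(); R=Ro.from_quat(o['ee_rot']).as_matrix()
    print('t%.2f'%o['clock'],'p',o['position'].round(4),'x',R[:,0].round(3),'z',R[:,2].round(3),'F',np.round(o['ft_force'],2),'w %.3f g %.1f'%(o['grip_width'],o['grasp_force']),'q',np.round(o['joint_pos'],2))
E
python3 - <<'E'
from h import *
st(); go([.4233,-.185,.08],73.5)
T=lambda u,v:(265+(u+.5)/4-.5,150+(v+.5)/4-.5)
th=-.014;R=np.array([[np.cos(th),-np.sin(th)],[np.sin(th),np.cos(th)]])
post=onz('top',T(70,287),.079);hc=post[:2]+R@[0,-.125];pv=hc+R@[.12,0]
print(post,hc,pv,onz('top',T(312,52),.074))
print('lug top',onz('top',T(355,288),.086))
E
```

```text
t0.10 p [ 0.1635 -0.6029  0.2446] x [ 0.965  0.262 -0.   ] z [-0.     0.001 -1.   ] F [ 1.25 -0.2  -0.01] w 0.999 g 0.0 q [ 1.28  0.33 -0.06  1.46  0.02  1.35 -0.09]
row: rot [-7.000e-02 -3.000e-02 -5.833e+01] shift [ 0.3602 -0.3351  0.165 ]
[0.52451686 0.03713823 0.079     ] [ 0.52276692 -0.08784952] [ 0.64275516 -0.08952947] [ 0.64448447 -0.08944638  0.074     ]
lug top [ 0.52154759 -0.10651964  0.086     ]
```

Emit:
play_rows(plan=[0,0,-58.33,0.3602,-0.3351,0.165,0.45,0,0,-58.33,0.3602,-0.3351,0.165,0.45,0,0,-58.33,0.3602,-0.3351,0.165,0.45,0,0,-58.33,0.3602,-0.3351,0.165,0.45,0,0,-58.33,0.3602,-0.3351,0.165,0.45,0,0,-58.33,0.3602,-0.3351,0.165,0.45,0,0,-58.33,0.3602,-0.3351,0.165,0.45,0,0,-58.33,0.3602,-0.3351,0.165,0.45,0,0,-58.33,0.3602,-0.3351,0.165,0.45,0,0,-58.33,0.3602,-0.3351,0.165,0.45,0,0,-58.33,0.3602,-0.3351,0.165,0.45])

```text
clock: 1.48
position: [0.423, -0.1867, 0.0804]
ee_rot: [0.802, 0.598, -0.0, 0.0]
ft_force: [0.5, -0.3, 0.1]
grip_width: 0.45
grasp_force: 0.0
```

Run:
```python
from h import *
st(); print(manip.tip_extent)
t=viewer.camera('top')[:,:,::-1];s=viewer.camera('scene')[:,:,::-1]
cv2.imwrite('pics/top1.png',t);cv2.imwrite('pics/scene1.png',s)
a=np.hstack([crop(t,340,235,100,75,4),crop(s,270,280,100,75,4)]);
t0=cv2.imread('pics/top0.png');s0=cv2.imread('pics/scene0.png')
b=np.hstack([crop(t0,325,205,50,37,8)[:296,:400],crop(s0,300,225,50,37,8)[:296,:400]])
cv2.imwrite('pics/c3.png',np.vstack([a,b]))
```

```text
t1.48 p [ 0.423  -0.1867  0.0804] x [ 0.285  0.958 -0.   ] z [-0. -0. -1.] F [ 0.52 -0.34  0.11] w 0.450 g 0.0 q [ 0.82  0.19 -0.53  2.04  0.12  0.95 -0.07]
0.014
```

View pics/c3.png

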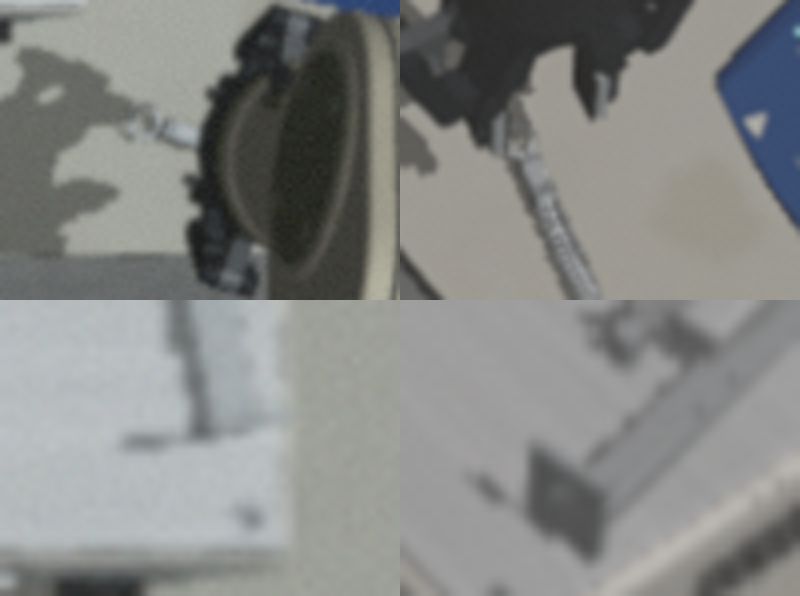

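c3 shows the gripper above the spring, with fingertips in the scene crop at about (495,130) and (600,100). The lug plate in the scene zoom spans (528,445) to (605,560), with a faint hole at about (560,492). In the top zoom the lug's lower edge runs (195,440) to (280,430).

Run:
```python
from h import *
np.set_printoptions(precision=4,suppress=True)
P=lambda n,X:proj(n,X)[0]
o=status.get_obs();p=o['position'];R=Ro.from_quat(o['ee_rot']).as_matrix()
for sy in(-1,1):
    X=p+R@[0,sy*.021,.012]
    a=P('top',X);b=P('scene',X); print('tip top crop',(a-[340,235])*4,'scene crop',(b-[270,280])*4+[400,0])
for X in([.4301,-.162,.007],[.4233,-.185,.014]): print((P('top',X)-[340,235])*4,(P('scene',X)-[270,280])*4+[400,0])
# hole by scene ray at z .075 ; lug top mid
S=lambda u,v:(300+(u-400+.5)/8-.5,225+(v-300+.5)/8-.5)
T=lambda u,v:(325+(u+.5)/8-.5,205+(v-300+.5)/8-.5)
print('hole',onz('scene',S(560,492),.075)); print('lugtop scene',onz('scene',S(528,442),.086),onz('scene',S(606,492),.086))
print('lugtop top',onz('top',T(195,440),.086),onz('top',T(280,428),.086))
```

```text
tip top crop [199.8725 178.8247] scene crop [491.8941 129.374 ]
tip top crop [220.9895  99.1403] scene crop [581.9326  96.6927]
[138.1743 121.5071] [510.9522 132.0562]
[183.523  133.9516] [531.7823 168.5257]
hole [ 0.5232 -0.1112  0.075 ]
lugtop scene [ 0.5211 -0.1014  0.086 ] [ 0.5258 -0.1235  0.086 ]
lugtop top [ 0.5208 -0.0975  0.086 ] [ 0.5235 -0.1191  0.086 ]
```

Emit:
play_rows(plan=[0,0,0,0.001,0,0.03,0.3,0,0,0,0.001,0,0.05,0.3,0,0,0,0.001,0,0.058,0.3,0,0,0,0.001,0,0.063,0.3,0,0,0,0.001,0,0.063,0.3])

```text
clock: 2.2
position: [0.424, -0.1849, 0.0177]
ee_rot: [0.801, 0.598, 0.0, 0.0]
ft_force: [-0.9, -0.1, 0.5]
grip_width: 0.301
grasp_force: 0.0
```

Run:
```python
from h import *
st()
s=viewer.camera('scene')[:,:,::-1]
cv2.imwrite('pics/c4.png',crop(s,270,280,80,75,8))
```

```text
t2.20 p [ 0.424  -0.1849  0.0177] x [ 0.284  0.959 -0.   ] z [ 0. -0. -1.] F [-0.85 -0.07  0.53] w 0.301 g 0.0 q [ 0.78  0.3  -0.51  2.08  0.2   0.81 -0.14]
```

View pics/c4.png

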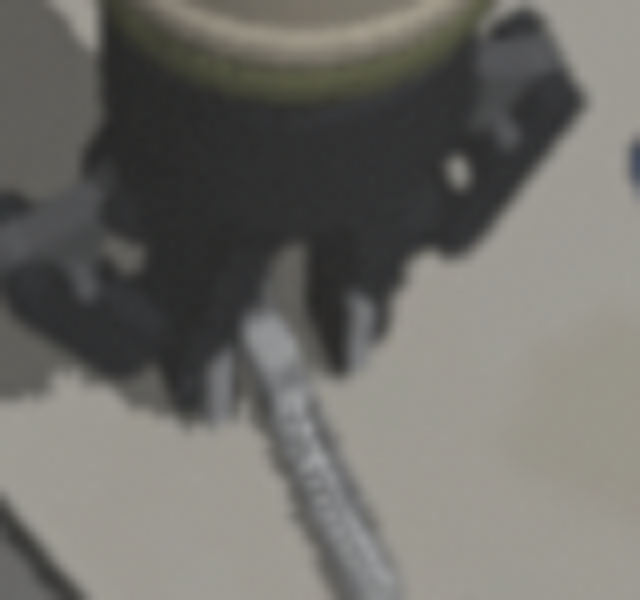

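c4 shows the block at (268,345), between the fingers (220,400) and (355,360). I'll close now.

Emit:
play_rows(plan=[0,0,0,0,0,0.0015,0.3,0,0,0,0,0,0.0015,0.0,0,0,0,0,0,0.0015,0.0,0,0,0,0,0,0.0015,0.0,0,0,0,0,0,0.0015,0.0,0,0,0,0,0,0.0015,0.0], squeeze=50)

```text
clock: 3.0
position: [0.424, -0.1847, 0.0161]
ee_rot: [0.801, 0.598, -0.0, 0.0]
ft_force: [-1.6, 1.2, 5.6]
grip_width: 0.096
grasp_force: 52.3
```

Run:
```python
from h import *
st()
go([.38,-.16,.17],89.2)
go([.424,-.185,.17],89.2)
```

```text
t3.00 p [ 0.424  -0.1847  0.0161] x [ 0.284  0.959 -0.   ] z [ 0. -0. -1.] F [-1.57  1.2   5.61] w 0.096 g 52.3 q [ 0.78  0.3  -0.51  2.08  0.2   0.81 -0.14]
row: rot [  0.02   0.02 -15.7 ] shift [ 0.0111 -0.0491 -0.1539]
row: rot [  0.02   0.02 -15.7 ] shift [-0.0004  0.0002 -0.1539]
```

Emit:
play_rows(plan=[0,0,0,0,0,-0.02,0,0,0,0,0,0,-0.05,0,0,0,0,0,0,-0.1,0,0,0,-8,0,0,-0.12,0,0,0,-14.5,0,0,-0.12,0,0,0,-14.5,0,0,-0.12,0])

```text
clock: 3.75
position: [0.4237, -0.1846, 0.1357]
ee_rot: [0.72, 0.694, -0.0, 0.0]
ft_force: [-0.7, 0.3, -0.5]
grip_width: 0.095
grasp_force: 51.5
```

Run:
```python
from h import *
st()
go([.470,-.034,.105],88)
```

```text
t3.75 p [ 0.4237 -0.1846  0.1357] x [ 0.036  0.999 -0.   ] z [-0. -0. -1.] F [-0.66  0.32 -0.55] w 0.095 g 51.5 q [ 0.86  0.11 -0.57  1.98  0.07  1.06  0.22]
row: rot [-0.    0.01 -0.05] shift [0.1522 0.0409 0.0307]
```

Emit:
play_rows(plan=[0,0,0,0.05,0,0,0,0,0,0,0.1,0.02,0,0,0,0,0,0.14,0.04,0.02,0,0,0,0,0.152,0.041,0.031,0,0,0,0,0.152,0.041,0.031,0,0,0,0,0.152,0.041,0.031,0])

```text
clock: 4.5
position: [0.47, -0.035, 0.1049]
ee_rot: [0.72, 0.694, -0.0, 0.0]
ft_force: [-0.6, -0.9, -0.8]
grip_width: 0.101
grasp_force: 51.5
```

Run:
```python
from h import *
np.set_printoptions(precision=1,suppress=True)
st();o=status.get_obs();p=o['position'];R=Ro.from_quat(o['ee_rot']).as_matrix()
L=lambda x,y,z=.0091:p+R@[x,y,z]
hk=L(-.076,0);tp=L(-.0725,-.017)
print('tool y',R[:,1])
im={}
for n in('top','scene'):
    im[n]=viewer.camera(n)[:,:,::-1]; cv2.imwrite(f'pics/{n}5.png',im[n]); print(n,proj(n,[hk,tp,L(.024,0)]))
q={n:proj(n,hk)[0].astype(int) for n in im}
a=np.hstack([crop(im[n],q[n][0]-25,q[n][1]-37,50,50,8) for n in im]); print(q)
cv2.imwrite('pics/c5.png',a)
```

```text
t4.50 p [ 0.5 -0.   0.1] x [ 0.  1. -0.] z [-0. -0. -1.] F [-0.6 -0.9 -0.8] w 0.101 g 51.5 q [ 0.6  0.2 -0.7  2.   0.1  1.  -0.2]
tool y [ 1. -0. -0.]
top [[357.  248.6]
 [355.2 257.2]
 [306.7 247.5]]
scene [[296.4 257.5]
 [287.6 260.9]
 [264.6 222.6]]
{'top': array([357, 248]), 'scene': array([296, 257])}
```

View pics/c5.png

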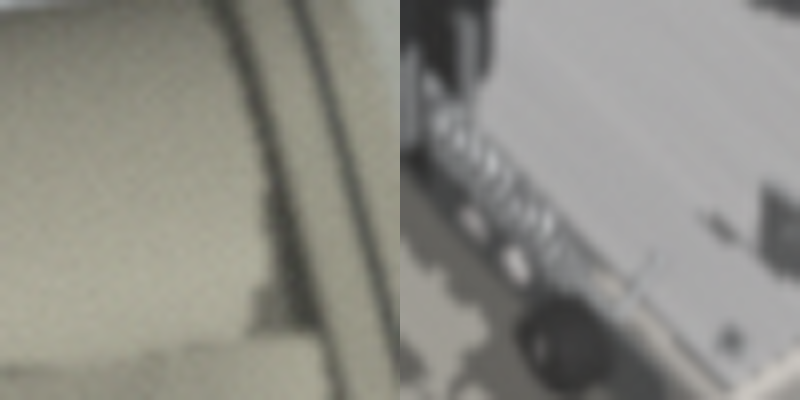

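c5: the top view is blocked by the forearm. In the scene view the coil ends around (570,250), the hook bend is near (632,292) and the leg points up to about (655,252).

Run:
```python
from h import *
np.set_printoptions(precision=1,suppress=True)
o=status.get_obs();p=o['position'];R=Ro.from_quat(o['ee_rot']).as_matrix()
b0=np.array([.4013,-.259,.007]);y0=np.array([.284,.959,0]);x0=np.array([.959,-.284,0])
print('init measured',[ (782-727)/6,(310-340)/6],'now measured',[23/8,-40/8])
for f in(-.3,-.15,0,.15,.3,.45):
    t=b0+x0*.017*np.cos(f)+y0*.0035+np.array([0,0,.017*np.sin(f)])
    hk=p+R@[-.076,0,.0091];tp=p+R@[-.0725,.017*np.cos(f),.0091-.017*np.sin(f)]
    d=lambda n,a,b:np.subtract(*proj(n,[b,a]))
    d=lambda n,a,b:proj(n,[b])[0]-proj(n,[a])[0]
    print(f,d('scene',b0,t),d('top',b0,t),d('scene',hk,tp))
s=cv2.imread('pics/scene5.png')
g=crop(s,285,240,24,24,24); g=cv2.normalize(g,None,0,255,cv2.NORM_MINMAX)
s0=cv2.imread('pics/scene0.png');g0=crop(s0,312,350,24,24,24)[:576,:220]; g0=cv2.normalize(g0,None,0,255,cv2.NORM_MINMAX)
cv2.imwrite('pics/c6.png',np.hstack([g,g0]));print(g.shape)
```

```text
init measured [9.166666666666666, -5.0] now measured [2.875, -5.0]
-0.3 [ 7.5 -4. ] [-0.3 -7.8] [ 5.9 -4.1]
-0.15 [ 7.9 -4.7] [ 0.1 -8. ] [ 6.2 -5. ]
0 [ 8.1 -5.3] [ 0.4 -8. ] [ 6.3 -5.9]
0.15 [ 8.1 -5.8] [ 0.7 -7.9] [ 6.3 -6.7]
0.3 [ 7.9 -6.3] [ 1.  -7.6] [ 6.1 -7.3]
0.45 [ 7.5 -6.7] [ 1.2 -7.1] [ 5.7 -7.9]
(576, 576, 3)
```

View pics/c6.png

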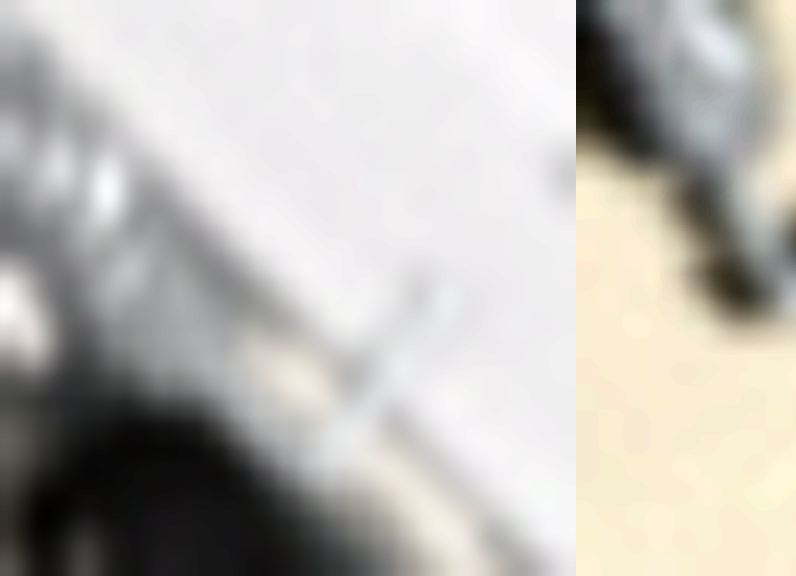

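c6 shows the hook now: bend at about (325,445), leg tip near (440,290) in the 24x crop, so the leg looks tilted upward. I'll check it numerically by image difference.

Run:
```python
import cv2,numpy as np
np.set_printoptions(linewidth=200)
g=lambda f:cv2.imread(f).astype(int).sum(2)//3
a,b=g('pics/scene5.png'),g('pics/scene0.png')
print('diff5 cols292-308 rows246-261');print((a-b)[246:262,292:309])
print('scene0 cols314-337 rows350-364');print(b[350:365,314:338])
t=g('pics/top0.png');print('top0 cols 412-427 rows 268-282');print(t[267:283,412:428])
```

```text
diff5 cols292-308 rows246-261
[[ 13  13  13  12  11  12  13  12  11  12  12  13  12  14  12  12  12]
 [  8  13  12  12  11  12  12  14  12  13  12  13  12  12  13  13  12]
 [ -3   9  13  12  13  13  12  13  13  13  13  12  13  13  12  13  12]
 [-22  -7   8  13  14  13  12  13  13  14  13  12  12  12  12  13  13]
 [-28 -24  -2  11  12  13  12  13  11  12  10  12  13  12  13  13  12]
 [-17 -28 -13   7  12  13  13  12  13   9   4  10  11  12  13  13  13]
 [ -1 -18 -17   0   9  11  12  12  12   8   0  11  10  11  12  13  12]
 [ 11  -3 -14  -3   7  11  13  12   7   3   5  10   9  11  13  12  12]
 [ 25  14  -1   4   9  11  11   7  -1   4   7   9  12  12  12  13  13]
 [ 30  26  18  13  11  12  11   3   3   8   8  10  12  13  14  13  14]
 [ 27  19  23  24  13  11   6   4  18  11  10  13  12  11  14  14  12]
 [ 10   8  16  26  20   7   3   8  16   8  11  13  12  12  13  12  13]
 [  3   1   7  17  22  18  16  12  10   8  11  11  14  14  13  13  14]
 [  2   1   1   7  15  22  25  16  12  12  12  11  11  12  13  14  14]
 [  2   3   2   3   6  12  17  12  11  10  12  12  12  13  13  13  14]
 [  4
[... 1987 characters left out ...]
 142 146 151 155 152 156 154]
 [129 137 146 140 128 145 154 143 137 147 150 153 154 157 153 155]
 [119 117 132 134 122 134 146 145 134 146 151 153 155 154 153 153]
 [105 107 124 134 116 124 147 140 133 149 156 155 155 153 154 156]
 [111 115 129 137 127 126 141 141 133 147 153 155 154 156 154 155]
 [120 122 129 125 129 142 145 140 139 147 154 154 153 156 154 156]
 [126 130 131 120 126 134 138 138 143 149 154 156 154 155 156 154]
 [138 143 142 138 139 142 144 149 151 152 154 155 154 153 152 154]
 [151 152 152 153 151 149 154 154 154 154 155 155 153 156 153 153]
 [155 155 153 156 153 156 155 157 153 156 157 156 154 154 156 156]
 [154 155 154 156 155 156 156 154 153 155 155 155 153 152 157 155]]
```

Run:
```python
from h import *
go([.5014,-.0355,.0833],88,24)
```

```text
row: rot [ 2.404e+01  1.000e-02 -1.400e-01] shift [0.0009 0.0312 0.0219]
```

Emit:
play_rows(plan=[10,0,0,0,0,0,0,20,0,0,0,0,0,0,24,0,0,0,0.01,0,0,24,0,0,0,0.02,0.01,0,24,0,0,0.0009,0.031,0.02,0,24,0,0,0.0009,0.0312,0.0219,0,24,0,0,0.0009,0.0312,0.0219,0])

```text
clock: 5.48
position: [0.5009, -0.0344, 0.0831]
ee_rot: [0.704, 0.68, -0.144, -0.149]
ft_force: [0.2, -0.6, -0.5]
grip_width: 0.099
grasp_force: 51.5
```

```bash
cat >> h.py <<'E'
def hook(e=0,phi=.42):   # predicted bend, tip in world
    o=status.get_obs();p=o['position'];R=Ro.from_quat(o['ee_rot']).as_matrix()
    return p+R@[-.076+e,0,.0091], p+R@[-.0725+e,.017*np.cos(phi),.0091-.017*np.sin(phi)]
E
python3 - <<'E'
from h import *
st();print(hook());b,t=hook();print(proj('scene',[b,t,[.5233,-.112,.075]]))
s=viewer.camera('scene')[:,:,::-1];cv2.imwrite('pics/scene7.png',s)
cv2.imwrite('pics/c7.png',crop(s,295,232,40,30,20))
E
```

```text
t5.47 p [ 0.5009 -0.0344  0.0831] x [ 0.035  0.999 -0.   ] z [-0.406  0.014 -0.914] F [ 0.2  -0.63 -0.51] w 0.099 g 51.5 q [ 0.46  0.61 -0.63  1.6   0.27  1.47 -0.27]
(array([ 0.49459604, -0.11022247,  0.07484305]), array([ 0.51170766, -0.10731703,  0.07486919]))
[[307.52880099 256.12886242]
 [313.54421663 250.40140872]
 [319.88847851 248.79230956]]
```

View pics/c7.png

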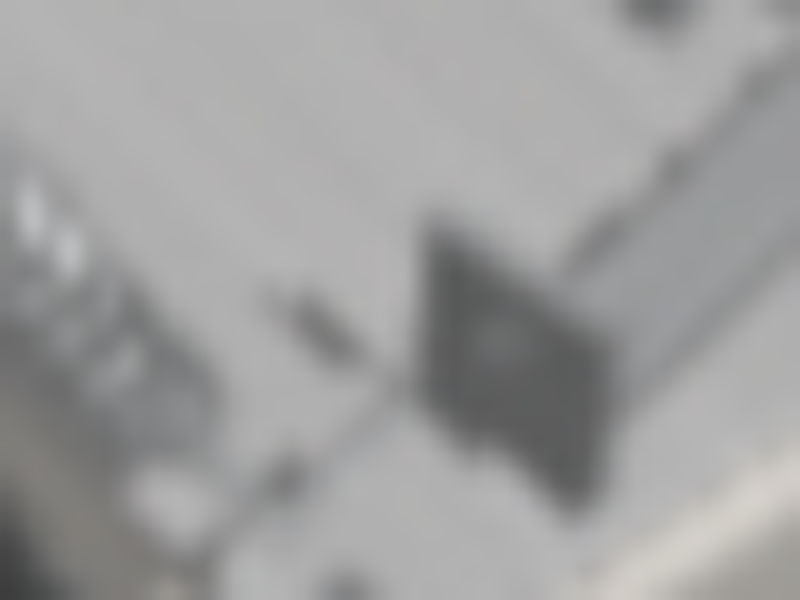

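c7 shows the lug plate with its hole at about (500,335). The wire leg ends near (395,385), and its shadow runs (215,540) to (285,475). I'll confirm by difference.

Run:
```python
import cv2,numpy as np
np.set_printoptions(linewidth=220)
g=lambda f:cv2.imread(f).astype(int).sum(2)//3
a,b=g('pics/scene7.png'),g('pics/scene0.png')
print('rows 246-263, cols 303-321');print((a-b)[246:263,303:322])
print('lug raw rows 242-258 cols 314-328');print(a[242:259,314:328])
```

```text
rows 246-263, cols 303-321
[[ 17  20  20  19  19  18  20  17  19  20  19  21  17  12   8   9   9  11  13]
 [  7  15  19  19  19  17  16  14  17  19  20  19  18  12   8   9  10  11  10]
 [-13   4  17  20  20  19  17  14  13  17  19  20  17  13   8   9  12  11  10]
 [-31 -15   6  17  20  20  19  17  14  15  17  20  17  10   8   9  12  10  12]
 [-31 -28 -11  13  21  19  19  19  17  17  16  15  15  12   9  10  10  10   9]
 [-22 -22 -19   6  18  20  19  20  20  18  14   5  10  10   9   9   9   9   9]
 [-19 -14 -16   4  17  19  20  20  19  14   5   3  11  13  11   9   9   9   9]
 [-22 -15 -10   8  19  19  17  19  15   7   3   8  16  17  14  11  11  10   9]
 [-23 -16  -5   9  17  12   1   9   7   6  12  15  20  20  16  15  15  11  11]
 [ -2  -2  -3   5   5  -9 -23  -8   6  15  17  20  19  21  19  19  19  17  14]
 [ 17  14   7   2  -4 -22 -27  -5   9  20  21  20  21  19  19  20  20  19  17]
 [ 20  20  11   1  -8  -5  -5   6  15  19  20  20  19  19  19  21  21  20  21]
 [ 11  12  -4  -6   1   8   7  13  18  20  19  19  20  21  19  20  19  20  22]
 [ -4  -9 -22  -3  14  14  13  17  19  20  20 
[... 608 characters left out ...]
1 113  90  90  94 100 102 116 132 144 151 151 153]
 [175 153 111  91  94 104 104  99  98 107 122 136 146 153]
 [169 148 106  91  95 105 104 100  93  93 101 120 143 153]
 [154 141 106  92  94  97  98  95  91  91  96 118 142 147]
 [147 134 104  92  92  92  94  92  93  91  97 116 138 150]
 [155 148 122 100  93  92  93  92  93  92  97 118 144 164]
 [165 168 152 123 103 100  95  92  92  93 100 128 160 176]
 [172 176 171 152 131 130 113  97  92  92 102 137 169 177]
 [176 176 176 171 162 163 150 119  97  92 106 142 172 178]
 [177 178 176 176 176 178 174 152 120 102 116 151 174 180]
 [177 177 177 176 177 179 180 175 154 131 144 167 179 183]
 [176 177 178 177 176 176 178 181 175 164 171 180 182 184]]
```

Run:
```python
from h import *
for q in([314.3,251.9],[313.9,251.5],[319.6,248.6]): print(onz('scene',q,.075))
```

```text
[ 0.51051059 -0.11086218  0.075     ]
[ 0.51052428 -0.10970506  0.075     ]
[ 0.52317047 -0.11132866  0.075     ]
```

Emit:
play_rows(plan=[0,0,0,-0.0007,0.005,-0.0022,0,0,0,0,-0.0007,0.0092,-0.0041,0,0,0,0,-0.0007,0.0092,-0.0041,0,0,0,0,-0.0007,0.0092,-0.0041,0])

```text
clock: 6.02
position: [0.5113, -0.0353, 0.0829]
ee_rot: [0.704, 0.68, -0.144, -0.15]
ft_force: [-0.7, 0.2, -1.8]
grip_width: 0.095
grasp_force: 51.5
```

```bash
cat >> h.py <<'E'
def favg(k=6):  # average force via camera holds
    F=[]
    for _ in range(k): viewer.camera('scene'); F.append(status.get_obs()['ft_force'])
    print('Favg',np.mean(F,0).round(2),'sd',np.std(F,0).round(2))
E
python3 - <<'E'
from h import *
st();favg();print(hook())
E
```

```text
t6.03 p [ 0.5113 -0.0353  0.0829] x [ 0.035  0.999 -0.   ] z [-0.407  0.014 -0.914] F [-0.66  0.19 -1.79] w 0.095 g 51.5 q [ 0.45  0.63 -0.63  1.56  0.28  1.48 -0.27]
Favg [-0.01  0.1  -1.19] sd [0.5  0.57 0.35]
(array([ 0.50494582, -0.11116705,  0.07460294]), array([ 0.52205734, -0.1082609 ,  0.0746214 ]))
```

Emit:
play_rows(plan=[0,0,0,0.0004,0.0017,-0.001,0,0,0,0,0.0008,0.0034,-0.0019,0,0,0,0,0.0008,0.0034,-0.0019,0])

```text
clock: 6.7
position: [0.5154, -0.0347, 0.0833]
ee_rot: [0.704, 0.679, -0.144, -0.149]
ft_force: [-0.1, -0.1, -0.1]
grip_width: 0.095
grasp_force: 51.5
```

Run:
```python
from h import *
st();favg(8);print(hook()[1])
s=viewer.camera('scene')[:,:,::-1];cv2.imwrite('pics/scene8.png',s)
g=lambda i:i.astype(int).sum(2)//3
np.set_printoptions(linewidth=200)
print('rows 243-260, cols 307-326');print(g(s)[243:260,307:327])
```

```text
t6.70 p [ 0.5154 -0.0347  0.0833] x [ 0.035  0.999 -0.   ] z [-0.406  0.014 -0.914] F [-0.08 -0.12 -0.07] w 0.095 g 51.5 q [ 0.45  0.63 -0.62  1.55  0.28  1.49 -0.27]
Favg [-0.11  0.03 -0.71] sd [0.76 0.43 0.51]
[ 0.52604235 -0.10763426  0.07500832]
rows 243-260, cols 307-326
[[128 144 168 176 179 180 179 177 169 139 137 151 164 175 180 179 169 148 133 144]
 [124 135 162 166 174 180 180 179 168 123 108 124 143 161 172 173 153 134 140 151]
 [148 136 156 149 159 176 180 181 168 118  93 100 115 136 152 158 144 143 153 156]
 [149 136 156 138 142 170 180 180 168 116  90  92  97 108 124 139 145 154 156 155]
 [131 136 150 141 138 163 178 179 162 114  91  91  91  91 100 115 132 146 152 152]
 [129 136 141 142 137 148 172 176 154 110  91  95 104 101  96  98 109 122 137 146]
 [125 129 133 139 134 135 158 170 148 107  95 113 133 124 102  93  93 102 120 143]
 [121 131 133 139 142 146 154 154 141 109 113 137 145 124 101  93  92  96 118 143]
 [131 150 154 154 151 155 156 137 130 122 135 138 125 105  95  93  91  96 117 138]
 [146 170 174 172 161 149 149 135 133 143 139 118 101  93  92  93  92  98 119 145]
 [144 169 178 177 167 151 147 152 155 159 137 109 100  94  93  93  94  99 128 161]
 [126 149 168 168 153 150 155 163 164 169 154 131 130 114  96  92  92 104 137 170]
 [128 125 142 144 139 157 171 171 170 174 172 163 164 151 120  98  93 106 143 173]
 [151 129 126 133 152 171 177 177 177 178 177 178 180 176 154 120 102 117 152 176]
 [170 156 152 157 170 178 178 179 179 178 178 178 180 181 175 155 133 146 168 181]
 [177 174 173 174 177 179 177 178 178 179 178 178 178 180 182 177 166 172 181 184]
 [179 179 178 177 175 175 177 178 178 179 179 179 178 178 180 183 182 182 185 192]]
```

Emit:
play_rows(plan=[0,0,0,0.0003,0.0012,-0.001,0,0,0,0,0.0006,0.0025,-0.0017,0,0,0,0,0.0006,0.0025,-0.0017,0])

```text
clock: 7.52
position: [0.5184, -0.0341, 0.0838]
ee_rot: [0.704, 0.68, -0.144, -0.15]
ft_force: [-0.3, 0.2, -1.0]
grip_width: 0.1
grasp_force: 51.5
```

```bash
cat >> h.py <<'E'
def look(f,r0,r1,c0,c1):
    s=viewer.camera('scene')[:,:,::-1];cv2.imwrite('pics/%s.png'%f,s)
    np.set_printoptions(linewidth=220); print('cols',c0,c1); a=s.astype(int).sum(2)//3
    for r in range(r0,r1): print(r,a[r,c0:c1])
E
python3 - <<'E'
from h import *
st();favg(10);print(hook()[1])
look('scene9',244,258,310,326)
E
```

```text
t7.53 p [ 0.5184 -0.0341  0.0838] x [0.035 0.999 0.   ] z [-0.406  0.014 -0.914] F [-0.33  0.21 -1.02] w 0.100 g 51.5 q [ 0.44  0.64 -0.62  1.54  0.28  1.49 -0.27]
Favg [ 0.37  0.27 -0.89] sd [0.64 0.8  0.26]
[ 0.52899815 -0.10712118  0.0755049 ]
cols 310 326
244 [155 151 162 177 180 168 124 109 124 143 161 171 172 153 133 140]
245 [153 138 143 172 181 169 117  92 100 117 136 153 158 144 144 153]
246 [150 140 139 166 180 169 116  90  92  97 108 125 140 145 154 157]
247 [142 142 141 163 177 163 114  91  90  92  93 101 116 134 146 152]
248 [132 137 142 166 176 154 109  92  95 104 104  97  98 108 122 136]
249 [131 136 144 163 170 147 106  95 114 131 126 104  93  94 102 120]
250 [154 152 148 152 153 131 105 116 136 139 122 101  93  91  97 118]
251 [174 170 156 145 142 131 123 139 138 119 103  95  92  92  97 117]
252 [179 173 148 131 135 150 149 141 118  98  94  93  92  93  98 118]
253 [176 166 132 122 134 158 158 135 109 100  94  93  93  94 100 127]
254 [165 148 134 147 155 166 165 152 131 130 114  97  92  92 103 138]
255 [150 139 153 171 175 176 175 172 164 165 150 119  98  92 106 143]
256 [159 158 170 179 179 179 178 178 177 180 175 153 121 103 118 152]
257 [174 174 177 178 178 179 178 178 179 180 182 176 155 132 144 169]
```

Emit:
play_rows(plan=[0,0,0,0.0005,0.002,-0.0009,0,0,0,0,0.0009,0.004,-0.0018,0,0,0,0,0.0009,0.004,-0.0018,0])

```text
clock: 8.45
position: [0.5229, -0.0334, 0.0838]
ee_rot: [0.704, 0.68, -0.144, -0.15]
ft_force: [-0.5, -0.4, -0.9]
grip_width: 0.099
grasp_force: 51.5
```

Run:
```python
from h import *
st();favg(10)
look('scene10',244,260,306,330)
```

```text
t8.45 p [ 0.5229 -0.0334  0.0838] x [0.035 0.999 0.   ] z [-0.406  0.014 -0.914] F [-0.52 -0.42 -0.9 ] w 0.099 g 51.5 q [ 0.44  0.65 -0.62  1.53  0.28  1.5  -0.28]
Favg [-0.3  -0.11 -1.14] sd [0.75 0.43 0.54]
cols 306 330
244 [110 119 136 138 137 141 129 125 140 159 124 109 124 143 161 172 172 153 134 140 153 156 155 155]
245 [110 113 122 133 149 150 138 124 139 160 118  93 100 117 137 152 158 144 143 154 156 156 155 156]
246 [113 111 114 128 142 142 141 134 149 162 117  91  91  98 108 125 140 145 153 157 156 157 156 157]
247 [114 113 112 116 121 128 130 143 158 157 114  91  90  92  97 103 116 132 146 152 154 155 157 155]
248 [113 115 114 118 115 120 120 141 156 148 110  93  96 106 110  99  98 108 122 137 146 155 156 150]
249 [112 113 120 138 142 130 124 136 146 142 118 103 115 134 129 105  94  94 102 121 143 154 150 151]
250 [122 120 122 143 161 157 154 151 137 134 133 127 138 138 122 102  93  91  96 118 143 148 152 165]
251 [151 146 128 127 148 165 170 162 132 121 132 141 137 119 103  95  93  92  97 117 138 150 165 178]
252 [173 170 151 127 127 144 148 143 123 122 127 129 115  98  93  93  93  93  99 119 145 165 178 183]
253 [177 177 171 151 128 120 122 126 130 148 150 128 107 101  95  93  93  93 101 128 161 176 182 182]
254 [176 177 178 171 151 129 129 147 158 171 173 154 132 130 116  97  93  93 104 138 171 180 181 182]
255 [176 177 178 178 171 157 158 171 176 178 178 173 163 165 151 120  98  93 106 143 174 180 180 183]
256 [177 177 177 178 177 175 174 178 179 179 179 178 178 181 176 154 121 103 118 153 178 182 183 185]
257 [178 178 178 177 177 178 178 179 179 180 178 178 179 181 182 176 154 133 146 169 182 184 186 193]
258 [179 178 178 177 177 178 178 178 178 179 179 179 178 178 180 182 177 166 173 181 184 187 196 205]
259 [180 180 178 178 178 176 175 177 179 178 179 180 179 178 179 181 183 183 182 185 192 198 206 206]
```

Emit:
play_rows(plan=[0,0,0,0.0005,0.002,-0.0009,0,0,0,0,0.0009,0.004,-0.0018,0,0,0,0,0.0009,0.004,-0.0018,0])

```text
clock: 9.38
position: [0.5273, -0.0326, 0.0838]
ee_rot: [0.704, 0.68, -0.144, -0.15]
ft_force: [0.1, 0.4, -0.8]
grip_width: 0.098
grasp_force: 51.5
```

Run:
```python
from h import *
st();favg(10);print(hook())
look('scene11',244,258,310,332)
```

```text
t9.38 p [ 0.5273 -0.0326  0.0838] x [0.035 0.999 0.   ] z [-0.406  0.014 -0.914] F [ 0.07  0.36 -0.83] w 0.098 g 51.5 q [ 0.43  0.65 -0.62  1.52  0.28  1.5  -0.28]
Favg [ 0.08 -0.11 -1.02] sd [0.51 0.52 0.46]
(array([ 0.52073645, -0.10855685,  0.07552648]), array([ 0.53784826, -0.10565246,  0.07554664]))
cols 310 332
244 [108 120 141 146 137 111  99 108 125 144 162 172 172 156 149 140 150 156 156 156 156 157]
245 [106 116 129 138 138 123 102  94 100 116 136 153 160 154 160 149 153 156 156 155 157 156]
246 [111 120 127 132 140 140 118  99  92  97 109 125 142 154 162 153 154 157 157 157 156 150]
247 [117 125 135 142 152 148 134 115  98  96 102 104 116 135 149 151 152 155 158 156 150 150]
248 [117 120 137 159 169 152 134 130 119 118 127 107  98 109 123 137 147 155 155 150 150 162]
249 [123 116 132 157 169 147 119 128 143 146 139 110  95  95 103 121 143 154 151 150 163 174]
250 [134 122 143 154 151 130 102 110 134 140 120 101  93  93  97 118 143 150 152 165 176 179]
251 [154 133 139 141 128 114  99  95 104 108  99  94  93  93  97 118 140 151 166 179 181 180]
252 [171 152 135 127 119 121 116 101  95  93  93  93  94  93  98 119 146 166 179 183 183 181]
253 [178 172 157 147 135 149 150 124 105 100  96  92  94  94 101 128 162 178 181 183 183 184]
254 [178 178 175 172 162 172 173 154 132 132 115  97  94  94 104 138 171 180 181 182 185 187]
255 [178 178 179 179 177 178 180 174 164 166 151 120  98  93 107 143 174 179 181 183 185 189]
256 [178 179 178 179 180 179 179 179 178 181 176 154 121 104 117 153 178 182 184 185 185 196]
257 [177 178 178 178 179 179 180 179 179 181 183 176 155 133 146 169 183 185 187 194 197 206]
```

Run:
```python
from h import *
go([.5236,-.0326,.083],88,0)
# post in scene/top initial
np.set_printoptions(linewidth=200)
a=cv2.imread('pics/scene0.png').astype(int).sum(2)//3; print('scene0 cols 264-282');[print(r,a[r,264:283]) for r in range(198,214)]
a=cv2.imread('pics/top0.png').astype(int).sum(2)//3; print('top0 cols 272-290');[print(r,a[r,272:291]) for r in range(215,228)]
```

```text
row: rot [-2.4e+01  1.0e-02  0.0e+00] shift [-0.     -0.0028  0.0022]
scene0 cols 264-282
198 [141 142 142 142 142 142 141 142 141 142 140 142 141 152 153 154 158 160 159]
199 [142 142 142 142 142 142 142 140 138 138 137 147 150 157 157 156 157 159 159]
200 [142 142 143 142 142 142 140 133 134 137 136 154 157 156 155 155 156 158 159]
201 [142 142 143 142 142 142 140 126 132 138 142 154 158 157 155 155 155 156 157]
202 [142 142 141 141 142 144 147 123 122 133 139 150 158 159 158 155 155 155 156]
203 [141 140 140 137 145 148 151 121 109 118 128 143 155 159 158 156 155 155 156]
204 [140 135 137 137 137 137 139 121 109 113 124 137 154 159 160 158 156 155 155]
205 [143 137 133 128 116 113 118 116 117 120 124 129 152 159 159 159 158 156 156]
206 [154 150 137 118 105 101  99  99 108 115 116 122 150 159 159 159 159 159 157]
207 [158 156 151 133 109  99  92  89  99 107 110 118 150 159 159 159 159 159 158]
208 [156 156 157 147 120 105  97  89  96 106 108 118 150 159 160 160 159 160 159]
209 [156 156 156 152 138 132 124 101  98 107 110 121 151 159 158 159 160 160 160]
210 [157 157 156 155 153 1
[... 685 characters left out ...]
161 160 157 160 169 181 186 188 188 187 186]
220 [117 144 171 172 157 137 133 133 129 131 145 157 163 175 185 185 184 187 187]
221 [115 140 166 157 134 122 117 120 117 123 141 151 158 166 181 185 185 187 186]
222 [122 139 155 137 124 118 120 121 119 116 133 143 152 164 184 185 187 185 188]
223 [115 140 155 136 124 120 120 118 117 119 126 136 155 170 181 187 187 186 188]
224 [118 139 160 151 146 138 129 124 130 144 146 147 164 177 183 186 185 183 184]
225 [120 140 170 176 174 164 151 147 156 172 174 177 179 183 185 186 187 187 188]
226 [120 144 173 182 181 179 176 174 178 180 182 184 184 185 185 183 183 184 184]
227 [120 141 168 181 182 184 181 181 183 182 182 184 182 183 185 183 183 183 184]
```

Run:
```python
from h import *
print(onz('scene',[273,201],.079),onz('scene',[272.8,200.5],.079),onz('top',[283,221.3],.079),onz('top',[282.6,221.3],.079))
```

```text
[0.52551988 0.03497719 0.079     ] [0.52602854 0.03631086 0.079     ] [0.52464449 0.03535809 0.079     ] [0.52465592 0.03617089 0.079     ]
```

Emit:
play_rows(plan=[-6,0,0,0,-0.0007,0.0005,0,-12,0,0,0,-0.0014,0.001,0,-18,0,0,0,-0.0021,0.0016,0,-24,0,0,0,-0.0028,0.0022,0,-24,0,0,0,-0.0028,0.0022,0,-24,0,0,0,-0.0028,0.0022,0])

```text
clock: 10.68
position: [0.524, -0.0328, 0.0833]
ee_rot: [0.719, 0.695, -0.0, -0.0]
ft_force: [0.2, 0.4, -0.4]
grip_width: 0.099
grasp_force: 51.5
```

Run:
```python
from h import *
st();favg(10);print(hook())
look('scene12',242,256,306,330)
```

```text
t10.68 p [ 0.524  -0.0328  0.0833] x [ 0.035  0.999 -0.   ] z [-0.001 -0.    -1.   ] F [ 0.17  0.38 -0.41] w 0.099 g 51.5 q [ 0.58  0.36 -0.7   1.87  0.27  1.01 -0.26]
Favg [-0.29  0.11 -0.87] sd [0.39 0.35 0.32]
(array([ 0.52106205, -0.10839843,  0.07377247]), array([ 0.53669797, -0.10544102,  0.08070224]))
cols 306 330
242 [108 113 121 135 128 138 165 147 164 159 149 155 163 169 173 173 170 167 162 148 144 143 148 149]
243 [107 107 117 124 124 141 151 140 148 130 119 131 146 158 168 172 169 162 158 135 136 147 150 149]
244 [108 106 112 113 121 132 127 137 133 105  93 103 120 137 153 163 162 160 153 141 143 149 150 149]
245 [109 107 109 109 111 122 118 138 133 104  89  90  96 113 130 144 152 156 150 146 148 149 149 149]
246 [109 108 114 125 114 120 120 132 130 122 101  88  88  93 104 118 135 148 148 149 149 150 149 150]
247 [110 108 115 129 115 114 122 136 138 139 124 103  89  89  95  98 112 128 139 146 147 149 150 150]
248 [121 110 111 118 111 110 126 151 157 145 136 125 107 107 112  98  93 103 117 131 143 150 149 144]
249 [144 123 123 135 121 113 125 150 158 135 119 129 134 143 129  99  88  91  99 118 140 149 144 143]
250 [163 149 150 159 145 127 137 147 142 114  97 111 138 155 123  93  88  88  93 114 137 141 143 158]
251 [168 166 167 169 164 149 142 136 120 104  91  93 115 130 105  90  90  88  93 113 133 139 158 170]
252 [169 169 170 170 170 164 150 127 112 113 109  96  93  98  91  89  89  89  96 119 143 155 169 174]
253 [169 169 169 169 170 170 164 146 129 143 143 119 100  96  90  89  90  90 100 130 157 170 174 175]
254 [168 169 169 170 170 170 170 164 155 163 166 148 127 125 110  93  89  90 103 136 165 172 173 174]
255 [169 169 170 170 170 170 171 170 169 170 171 165 157 158 145 114  94  89 107 143 167 172 173 175]
```

Emit:
play_rows(plan=[0,0,0,0.004,-0.0005,0,0,0,0,0,0.008,-0.001,0,0,0,0,0,0.012,-0.0015,0,0,0,0,0,0.016,-0.0017,0,0,0,0,0,0.016,-0.0017,0,0])

```text
clock: 11.85
position: [0.5225, -0.016, 0.083]
ee_rot: [0.719, 0.695, 0.0, 0.0]
ft_force: [0.9, 0.2, -1.3]
grip_width: 0.096
grasp_force: 51.5
```

Run:
```python
from h import *
st();favg(12);print(hook()[0])
look('scene13',234,254,302,328)
```

```text
t11.85 p [ 0.5225 -0.016   0.083 ] x [0.034 0.999 0.   ] z [ 0.  0. -1.] F [ 0.91  0.19 -1.33] w 0.096 g 51.5 q [ 0.56  0.35 -0.71  1.88  0.27  1.01 -0.3 ]
Favg [ 0.11 -0.04 -1.18] sd [0.32 0.44 0.39]
[ 0.519837   -0.09252543  0.07385312]
cols 302 328
234 [134 143 178 154 158 160 166 171 172 172 172 171 170 169 170 170 170 170 169 169 168 169 170 163 149 138]
235 [115 140 175 153 167 153 158 169 170 170 171 172 171 170 169 169 170 170 170 170 168 164 161 148 138 139]
236 [116 136 147 147 180 154 159 164 159 160 165 170 172 172 170 169 168 170 171 169 162 147 142 140 142 145]
237 [114 123 122 143 175 155 164 148 134 139 154 166 171 172 171 167 167 168 166 162 146 133 136 146 148 149]
238 [106 110 117 136 151 146 152 122 106 113 135 154 165 170 169 163 166 162 150 142 138 139 144 149 149 148]
239 [104 103 115 124 128 137 136 104  93  93 110 136 154 163 158 160 162 158 143 137 144 147 148 149 149 148]
240 [105 100 112 117 119 132 131 106  89  86  93 111 134 150 151 155 150 153 149 145 147 149 149 149 149 149]
241 [107 103 108 113 114 127 125 119 103  90  86  93 110 130 146 150 146 149 1
[... 651 characters left out ...]
117 136 144 142 156 169 173 174 172 171]
248 [168 168 168 162 148 145 145 141 122 105  94  89  87  87  86  94 118 142 154 157 167 172 173 173 174 172]
249 [167 168 168 168 166 166 166 162 145 121 107 104  92  86  86  97 125 155 167 167 170 172 173 174 172 173]
250 [167 168 168 168 169 169 170 169 163 144 129 134 114  92  88 100 133 164 172 171 170 170 172 172 173 173]
251 [167 167 168 168 168 168 169 169 169 162 153 160 145 115  95 103 137 167 174 171 170 169 170 172 173 174]
252 [168 168 167 168 169 169 168 170 169 169 167 169 165 145 120 118 144 166 173 173 171 170 169 171 172 173]
253 [168 169 168 168 168 169 168 169 169 170 169 170 170 164 150 150 162 171 173 173 173 171 171 170 170 172]
```

Emit:
play_rows(plan=[0,0,0,0.002,-0.0001,0,0,0,0,0,0.004,-0.0002,0,0,0,0,0,0.006,-0.0002,0,0,0,0,0,0.008,-0.0002,0,0,0,0,0,0.008,-0.0002,0,0])

```text
clock: 13.12
position: [0.5226, -0.0088, 0.083]
ee_rot: [0.719, 0.695, -0.0, 0.0]
ft_force: [-0.5, -2.5, -0.6]
grip_width: 0.098
grasp_force: 51.5
```

Run:
```python
from h import *
st();favg(12);print(hook()[0])
```

```text
t13.12 p [ 0.5226 -0.0088  0.083 ] x [ 0.035  0.999 -0.001] z [-0.    -0.001 -1.   ] F [-0.54 -2.47 -0.62] w 0.098 g 51.5 q [ 0.55  0.35 -0.71  1.88  0.27  1.01 -0.31]
Favg [ 0.22 -2.17 -1.07] sd [0.4  0.49 0.48]
[ 0.51992241 -0.08450552  0.07385776]
```

```bash
cat >> h.py <<'E'
def gop(p,yaw,pitch):
    o=status.get_obs(); R=Ro.from_quat(o['ee_rot'])
    r=(R.inv()*rot(yaw)*Ro.from_euler('y',pitch,degrees=True)).as_rotvec(degrees=True)
    print('row: rot',r.round(2),'shift',R.inv().apply(np.array(p)-o['position']).round(4))
def eye(e=0):
    o=status.get_obs();return o['position']+Ro.from_quat(o['ee_rot']).as_matrix()@[.024+e,0,.0091]
E
python3 - <<'E'
from h import *
gop([.5239,-.0094,.0911],87,5.6)
gop([.5252,.0132,.0933],87,5.6)
E
```

```text
row: rot [-0.05  5.6   1.  ] shift [-0.0008  0.0014 -0.0081]
row: rot [-0.05  5.6   1.  ] shift [ 0.0218  0.0019 -0.0103]
```

Emit:
play_rows(plan=[0,2,0.3,-0.0003,0.0005,-0.003,0,0,4,0.7,-0.0006,0.001,-0.006,0,0,5.6,1,-0.0008,0.0014,-0.0085,0,0,5.6,1,0.002,0.0015,-0.0088,0,0,5.6,1,0.005,0.0016,-0.0091,0,0,5.6,1,0.008,0.0017,-0.0094,0,0,5.6,1,0.011,0.0018,-0.0097,0,0,5.6,1,0.011,0.0018,-0.0097,0])

```text
clock: 14.72
position: [0.5247, 0.0025, 0.0926]
ee_rot: [0.724, 0.688, 0.035, -0.034]
ft_force: [-0.2, -6.1, -1.5]
grip_width: 0.097
grasp_force: 51.4
```

Run:
```python
from h import *
st();favg(12);print(hook()[0],eye())
look('scene14',230,248,302,324)
```

```text
t14.72 p [0.5247 0.0025 0.0926] x [0.052 0.994 0.097] z [ 0.004  0.097 -0.995] F [-0.17 -6.1  -1.49] w 0.097 g 51.4 q [ 0.61  0.35 -0.74  1.87  0.16  1.   -0.23]
Favg [-0.1  -5.9  -1.97] sd [0.55 0.56 0.45]
[ 0.52072473 -0.07249638  0.07614371] [0.52593101 0.02689914 0.08580935]
cols 302 324
230 [117 134 159 169 171 172 173 172 170 169 169 170 170 170 170 170 169 170 171 171 166 149]
231 [118 123 147 156 166 172 173 173 172 170 169 170 171 170 170 170 169 170 170 172 170 162]
232 [143 128 139 141 158 170 172 173 172 171 171 169 169 170 171 171 170 170 169 170 171 171]
233 [153 136 151 140 157 169 171 171 172 173 171 171 170 170 170 170 170 170 169 169 169 169]
234 [134 137 163 150 167 165 164 164 166 170 172 172 170 167 170 171 171 171 170 169 164 160]
235 [116 136 151 143 154 144 143 142 154 166 171 172 167 162 169 171 170 170 167 164 155 151]
236 [111 125 127 130 132 117 117 117 135 154 166 167 163 159 166 170 170 165 155 153 147 149]
237 [102 111 119 127 130 115 105  97 111 135 152 155 161 162 167 167 165 156 147 147 147 148]
238 [101 109 123 126 136 133 111  91  92 112 132 146 15
[... 184 characters left out ...]
2 135 149 152 150 148 148 148 149 148 150]
241 [110 117 139 144 144 144 134 127 110 103  94  97 112 133 142 146 148 148 149 150 149 148]
242 [122 111 115 119 125 131 120 127 128 118 100  92  93 110 129 141 148 149 150 151 145 143]
243 [144 120 109 109 112 114 102 109 119 114  97  89  86  96 120 141 150 149 148 146 146 151]
244 [163 144 122 116 111 108  98  93  94  93  89  87  87  95 121 144 150 144 143 144 158 167]
245 [169 163 148 139 123 116 105  95  87  87  86  87  87  97 122 143 145 145 151 159 169 173]
246 [169 169 166 161 149 140 121 105  95  88  87  86  88  98 122 138 143 155 167 171 172 174]
247 [168 168 169 168 166 163 145 122 105  95  88  86  88 100 128 149 157 165 170 172 172 173]
```

Emit:
play_rows(plan=[0,0,0,0.003,0,0,0,0,0,0,0.006,0,0,0,0,0,0,0.009,0,0,0,0,0,0,0.012,0,0,0,0,0,0,0.012,0,0,0])

```text
clock: 16.0
position: [0.5253, 0.0133, 0.0936]
ee_rot: [0.725, 0.687, 0.034, -0.033]
ft_force: [-0.4, -9.7, -2.4]
grip_width: 0.101
grasp_force: 51.4
```

Run:
```python
from h import *
st();favg(12);print(hook()[0],eye())
print(proj('scene',[eye(),[.5265,.0385,.0805]]))
look('scene15',190,222,256,292)
```

```text
t16.00 p [0.5253 0.0133 0.0936] x [0.052 0.994 0.096] z [ 0.004  0.095 -0.995] F [-0.44 -9.72 -2.38] w 0.101 g 51.4 q [ 0.59  0.35 -0.74  1.87  0.17  1.   -0.26]
Favg [-0.1  -8.96 -2.13] sd [0.56 0.49 0.58]
[ 0.52131676 -0.06164973  0.07732004] [0.52660385 0.03775287 0.0868683 ]
[[272.49261939 197.35126407]
 [272.31073108 199.27076272]]
cols 256 292
190 [ 90  86  82  75  71  70  70  70  77 110 144 153 146 108  63  46  46  46  48  48  47  47  48  50  51  52  51  52  51  50  50  50  50  50  52  51]
191 [ 86  81  72  66  65  67  73  79  79 103 140 153 146 108  64  47  48  48  47  47  48  47  48  51  52  51  52  52  51  51  49  49  49  50  50  54]
192 [ 76  67  62  59  59  63  71  83  83  93 122 145 143 106  63  47  48  47  48  48  48  48  49  52  52  53  52  51  49  50  49  49  51  50  49  66]
193 [ 62  59  58  57  55  55  64  79  83  79  89 118 121  91  58  48  48  47  48  48  48  48  49  51  51  53  53  51  49  49  49  50  53  51  51  78]
194 [55 56 57 55 53 52 56 67 79 73 64 76 83 65 50 49 48 48 47 48 47 47 49 52 53 53 52 51 48 51 51 52 53 53 54 91]
195 [ 54  53  55  53  53  51  52  
[... 3315 characters left out ...]
147 142 148 162 163 148 145 159 157 128 110 108 108 110 122 142 144 138 125 114 118 134 153 129 136]
218 [ 99 102 114 135 151 154 144 143 158 169 171 167 165 166 171 170 168 166 167 164 143 120 109 107 108 110 116 123 139 140 121 112 131 146 130 143]
219 [100  99 101 117 136 151 153 144 143 159 170 171 170 170 170 170 171 171 169 167 160 142 121 110 108 108 109 111 122 139 137 120 122 124 125 152]
220 [ 99  96  89  98 118 137 152 153 144 144 159 169 170 170 169 170 170 171 170 169 167 160 143 121 110 108 109 109 112 127 150 142 129 119 124 150]
221 [ 99  97  86  83  97 119 137 152 153 145 146 159 169 171 170 169 169 170 172 170 170 168 160 142 116 110 113 111 109 119 145 156 143 122 124 141]
```

Run:
```python
from h import *
gop([.5254,.0142,.0881],87,2.5)
gop([.5254,.0146,.0846],87,0)
```

```text
row: rot [-0.06 -2.98 -0.04] shift [0.0007 0.0001 0.0056]
row: rot [-0.06 -5.48 -0.04] shift [0.0007 0.     0.0091]
```

Emit:
play_rows(plan=[0,-0.8,0,0.0006,0,0.0015,0,0,-1.5,0,0.0007,0,0.003,0,0,-2.2,0,0.0007,0,0.0043,0,0,-3,0,0.0007,0,0.0056,0,0,-3,0,0.0007,0,0.0056,0])

```text
clock: 17.27
position: [0.5253, 0.0145, 0.0881]
ee_rot: [0.725, 0.688, 0.015, -0.015]
ft_force: [0.2, -9.6, -1.3]
grip_width: 0.102
grasp_force: 51.5
```

Run:
```python
from h import *
st();favg(12);print(hook()[0],eye())
```

```text
t17.27 p [0.5253 0.0145 0.0881] x [0.052 0.998 0.043] z [ 0.001  0.043 -0.999] F [ 0.16 -9.65 -1.32] w 0.102 g 51.5 q [ 0.54  0.35 -0.73  1.87  0.23  1.01 -0.32]
Favg [-0.3  -8.95 -1.31] sd [0.44 0.47 0.4 ]
[ 0.5212938  -0.06120564  0.07582266] [0.52660642 0.03855978 0.08013954]
```

Emit:
play_rows(plan=[0,-0.8,0,0,0,0.0012,0,0,-1.6,0,0,0,0.0024,0,0,-2.4,0,0.0001,0,0.0036,0,0,-2.4,0,0.0001,0,0.0036,0])

```text
clock: 18.38
position: [0.5253, 0.0148, 0.0845]
ee_rot: [0.725, 0.688, -0.0, -0.001]
ft_force: [-0.1, -8.8, -1.5]
grip_width: 0.1
grasp_force: 51.4
```

Run:
```python
from h import *
st();favg(12);print(hook()[0],eye())
```

```text
t18.38 p [0.5253 0.0148 0.0845] x [0.053 0.999 0.001] z [-0.001  0.001 -1.   ] F [-0.1  -8.82 -1.46] w 0.100 g 51.4 q [ 0.5   0.36 -0.71  1.87  0.27  1.01 -0.38]
Favg [-0.02 -9.08 -1.19] sd [0.56 0.45 0.31]
[ 0.52124752 -0.06136899  0.07541197] [0.52655737 0.03848985 0.07554281]
```

Emit:
play_rows(plan=[0,0,0,-0.001,0,0.0007,0,0,0,0,-0.0025,0,0.0007,0,0,0,0,-0.004,0,0.0007,0,0,0,0,-0.005,0,0.0007,0,0,0,0,-0.005,0,0.0007,0])

```text
clock: 19.6
position: [0.5251, 0.0104, 0.084]
ee_rot: [0.725, 0.688, 0.001, -0.001]
ft_force: [0.3, -5.5, -1.9]
grip_width: 0.1
grasp_force: 51.4
```

Run:
```python
from h import *
st();favg(12);print(hook()[0],eye())
```

```text
t19.60 p [0.5251 0.0104 0.084 ] x [0.052 0.999 0.002] z [-0.001  0.002 -1.   ] F [ 0.34 -5.55 -1.91] w 0.100 g 51.4 q [ 0.51  0.36 -0.71  1.87  0.27  1.01 -0.37]
Favg [ 0.01 -6.15 -1.29] sd [0.71 0.3  0.46]
[ 0.52114595 -0.06545169  0.07470349] [0.52638525 0.03441069 0.07493757]
```

Emit:
play_rows(plan=[0,0,0,-0.0006,0,0,0,0,0,0,-0.0012,0,0,0,0,0,0,-0.0012,0,0,0])

```text
clock: 20.58
position: [0.5251, 0.0101, 0.084]
ee_rot: [0.725, 0.689, 0.001, -0.002]
ft_force: [0.8, -2.3, -2.2]
grip_width: 0.099
grasp_force: 51.3
```

Run:
```python
from h import *
st();favg(12);print(eye())
```

```text
t20.57 p [0.5251 0.0101 0.084 ] x [0.052 0.999 0.004] z [-0.001  0.004 -1.   ] F [ 0.81 -2.32 -2.17] w 0.099 g 51.3 q [ 0.51  0.36 -0.71  1.87  0.27  1.01 -0.36]
Favg [ 0.47 -0.56 -2.77] sd [0.47 1.09 0.59]
[0.52635307 0.0339932  0.075012  ]
```

The eye is caught on the neck: the gripper load has dropped to about 0. Releasing.

Emit:
play_rows(plan=[0,0,0,0,0,0,0.15,0,0,0,0,0,0,0.25,0,0,0,0,0,0,0.35,0,0,0,0,0,0,0.35,0,0,0,0,0,-0.01,0.35,0,0,0,0,0,-0.03,0.35,0,0,0,0,0,-0.06,0.35,0,0,0,-0.03,-0.03,-0.12,0.35,0,0,0,-0.08,-0.08,-0.18,0.35,0,0,0,-0.13,-0.13,-0.2,0.35,0,0,0,-0.18,-0.15,-0.2,0.35,0,0,0,-0.22,-0.17,-0.2,0.35,0,0,0,-0.22,-0.17,-0.2,0.35])

```text
clock: 22.8
position: [0.3421, -0.2045, 0.2854]
ee_rot: [0.727, 0.687, 0.001, -0.0]
ft_force: [0.2, 0.7, 0.4]
grip_width: 0.347
grasp_force: 0.0
```

Run:
```python
from h import *
st();favg(3)
t=viewer.camera('top')[:,:,::-1];s=viewer.camera('scene')[:,:,::-1]
cv2.imwrite('pics/top20.png',t);cv2.imwrite('pics/scene20.png',s)
cv2.imwrite('pics/c20.png',np.hstack([crop(t,265,150,100,100,4),crop(s,250,170,100,100,4)]))
```

```text
t22.80 p [ 0.3421 -0.2045  0.2854] x [0.057 0.998 0.002] z [ 0.001  0.001 -1.   ] F [0.24 0.75 0.42] w 0.347 g 0.0 q [ 0.96 -0.19 -0.46  1.92 -0.09  1.39  0.46]
Favg [ 0.35 -0.39  0.3 ] sd [1.48 0.94 0.33]
```

View pics/c20.png

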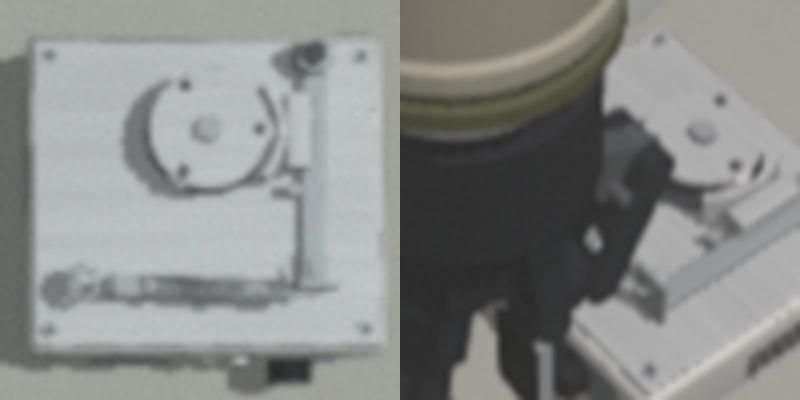

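The top view shows the spring running straight from the post at (70,288) to the lug at (310,288). The arm is closed parallel to the pump, and the robot is clear of it. Handing in.

```bash
python3 -c "
from workcell import manip
print(manip.hand_in())"
```

```text
the job is handed in; nothing more can be done
None
```

The return spring is refitted: its hook is through the lug hole, its eye sits in the post groove, and the spring alone holds the arm closed. The job was handed in at about 23 s. The spring was stretched about 24 mm, and nothing else on the bench was handled.

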